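Hook up the drop guard of the wide specimen chamber

TASK

Open the wide specimen chamber for loading: lift its drop guard by the white grip block on top of the guard's bar, move the bar sideways over the notched plate and lower its hook arm into the notch, so that the guard stays up by itself when you let go. Leave the narrow chamber's guard shut.

Things in the scene. Friction and masses are not known exactly. Their poses are not given: they have to be found in the camera images.
- wide_grip (a point): Centre of the white grip block (26x26x30 mm high, square to the chamber) on the upright steel bar of the WIDE chamber's guard; 225 mm above the table when shut, all near it below 196. The bar rises with the guard (under 6 N) and slides freely sideways 70 mm. Its hook arm (12 mm wide, pointing over the roof) has its underside 100 mm below this point. Shut, it is 38-50 mm to -y of the notch.
- wide_notch (a point): Middle of the notch's floor in the steel plate on the wide chamber's roof, 180 mm above the table. Notch open upwards, 16 mm deep, 20 wide at the floor, 36 at the mouth; plate 48 wide, 6 thick. Axes: x from the box out through the guard (away from the robot), y along the plate, the way the bar slides to it, z up. The grip always stays 26 mm to +x; hooked, it is at y 0 and 100 mm above.
- wide_guard (a joint): Height (m) of the aluminium guard of the wide chamber, a black box 210 mm wide, 110 high (the narrow one is 130 wide, otherwise alike). 0 shut, stop at 0.095. Straight lifting from shut is free; above 0.071 the hook arm clears the plate's prongs; hooked in the notch 0.055. Released unhooked, it falls shut.
- narrow_guard (a joint): Height (m) of the narrow chamber's guard (black box 130 mm wide): 0 shut. To be left shut.

How it is judged (in metres and radians):
On the way:
1. the wide guard is lifted so that its hook arm clears the prongs (value of joint wide_guard above 0.069 m), for 0.1 s.
At the end, for the whole second after the job is handed in: The wide guard hangs at rest by its hook arm in the notch: guard height 48 to 64 mm, grip within 15 mm sideways of the notch's middle, released; the narrow guard is shut (below 10 mm) (value of joint wide_guard between 0.048 and 0.064 m and y of wide_grip in the frame of wide_notch between -0.015 and 0.015 m and velocity of joint wide_guard between -0.01 and 0.01 m/s and value of joint narrow_guard below 0.01 m); the robot touches nothing.
It fails at once if the narrow chamber's guard is lifted by more than 20 mm (value of joint narrow_guard above 0.02 m).
It also fails if it takes over 32 s, if anything falls off the work surface, if the arm or the gripper's body presses on something with over 40 N, if the wrist force passes 120 N, or if a joint passes its speed limit or range.

ROBOT

A 6-joint arm with a two-finger parallel gripper is mounted at the origin on the work surface. World frame = base frame: x ahead of the robot, y to its left, z up, the work surface at z = 0. Lengths are in m, angles in degrees, forces in N, time in s.
With the tool pointing down it reaches from about 0.25 to 0.725 m from the base axis. Payload 9.7 kg.
Tool frame: the origin (TCP) lies at the very end of the fingers, on their centre line; the grasp point (between the pads) lies 19 mm behind it; x points along the fingers, z is the direction in which the jaws open and shut, and the axes are right-handed (so a half turn about x gives the same grasp; the last joint's range is limited). The gripper opens to 85 mm and grips with 20 to 120 N. Pads are 22 mm wide; open, the fingers measure 114 mm over their backs; the gripper's body (76 mm by 85 mm) begins 54 mm behind the grasp point. The pads swing forward as they close: fully open they stand 13 mm farther back than shut.
Start: joints at [69.271, 4.979, 10.078, 95.1, 0, 90], TCP at [0.195, 0.514, 0.231] pointing down, gripper open.
Joint ranges: [-179.16, 179.16], [-48.56, 103.87], [-65.8, 70.77], [-126.05, 130.52], [-82.76, 87.17], [-180, 180]. Speed limits (degrees/s): [127.2, 127.2, 147.25, 180, 180, 180].

INTERFACE

Orientations are given as [roll, pitch, yaw] about the fixed x, y, z axes, in that order (R = Rz(yaw) Ry(pitch) Rx(roll)).
In Python, from workcell import sensors, vision, job_done gives the robot as it stands.
- The arm moves only by the tool carry_out, never from a script. Its argument "increments" is a list of rows, each a list of 7 numbers: the turn, a rotation vector about the tool's x, y, z in degrees, then the shift along the tool's x, y, z in mm, then the opening in per cent of the stroke, from 0 (shut) to 100 (fully open). A call has 1 to 12 rows; each row shifts and turns the commanded pose from where the row before left it, along the tool's axes as they then stand; what a row does not reach is not made up. A row lasts 1/8 s, in which the tool goes at most 62.5 mm and 10.7 degrees, less where a joint would pass 70% of its speed; a pose out of reach is approached as far as the arm can. A call is refused whole if a number of a shift passes 62.5 or a number of a turn 10.7, either way. A call with a gripper value outside its range is refused whole. The fingers move at their own pace and stop on an object; "squeeze" is the grip in N (left out, the last holds). Time passes only in rows, so rows that do not move let the fingers close. It gives the time, the measured TCP pose, the force and the opening at its end, in the units of the state.
- sensors.get_obs(): the state, without advancing time (a new reading comes with each control period).
- vision.camera(name): name is "scene" or "top" or "wrist"; returns the picture (480x640x3 uint8, red, green, blue); there is no depth.
- vision.calibration(name): a dict with "camera_matrix" (3x3 intrinsics, pixels), "extrinsics" (4x4, takes a point from world to camera coordinates); the wrist camera has in their place "mount" (4x4, takes a point from camera to tool coordinates, whose origin is the TCP and whose axes are the tool frame's). Camera axes: x right, y up, looking along -z (the intrinsics and any distortion apply to the point x, -y, -z); pixel columns grow to the right and rows downward; lengths in m; the calibration is good to about 2 mm. A picture is of the moment at which its call begins: read the wrist's pose just before it. calibration takes no time and is no camera call.
- job_done(): hands the job in, once; it reports no verdict.
The state is a dict: "time": time; "q": joint angles; "qd": joint speeds; "joint_efforts": joint torques, N m; "ee_pos": TCP position; "tcp_rot": TCP orientation; "wrist_force": force on the tool from outside, world axes, zero at the start; "torque": the same for the moment, N m; "opening": finger opening in m.
Only numpy, scipy, OpenCV 4.12 (cv2) and the standard library are available. Lean on these libraries where they do the work, as an engineer would, in place of code of your own. Each camera call takes 0.05 s, during which the arm holds its last target.

## Working session

There is one attempt and no reset: what is moved stays moved. The work goes in short steps, Python scripts to look and compute and a tool call to move; the robot and the scene stay as the last step left them, time stands still between calls to the robot, and variables do not carry over. Pictures are saved under pics/ and viewed, and the job is handed in when it is done.

Besides the shell and the picture viewer there is one more tool, called after "Request:" as name(argument=value, ...), one argument or row to a line, values as JSON. carry_out: Moves the arm, as the interface text tells. Its arguments: {"type":"object","properties":{"increments":{"type":"array"},"squeeze":{"type":"number"}},"required":["increments"]}

```bash
mkdir -p pics; ls
cat > t.py <<'E'
from workcell import sensors, vision
import cv2, numpy as np
np.set_printoptions(precision=4,suppress=True)
o=sensors.get_obs();print(o['time'],o['ee_pos'],o['tcp_rot'],o['opening'])
for n in ("scene","top","wrist"):
    im=vision.camera(n);cv2.imwrite(f"pics/{n}0.png",im[:,:,::-1]);print(n,vision.calibration(n))
E
python3 t.py
```

```text
pics
0.0 [0.1946 0.5142 0.2305] [ 179.2433   89.9187 -111.4867] 0.08550874943536703
scene {'camera_matrix': array([[589.6995,   0.    , 325.6164],
       [  0.    , 589.6995, 240.4635],
       [  0.    ,   0.    ,   1.    ]]), 'extrinsics': array([[-0.5514,  0.8342, -0.0139,  0.3141],
       [-0.5998, -0.3848,  0.7015,  0.204 ],
       [ 0.5799,  0.3951,  0.7125, -1.3836],
       [ 0.    ,  0.    ,  0.    ,  1.    ]])}
top {'camera_matrix': array([[597.6348,   0.    , 330.0407],
       [  0.    , 597.6348, 237.7837],
       [  0.    ,   0.    ,   1.    ]]), 'extrinsics': array([[-0.024 , -0.9996,  0.0127, -0.0006],
       [ 0.9957, -0.0228,  0.0895, -0.5548],
       [-0.0891,  0.0148,  0.9959, -1.1744],
       [ 0.    ,  0.    ,  0.    ,  1.    ]])}
wrist {'camera_matrix': array([[405.6621,   0.    , 317.4396],
       [  0.    , 405.6621, 240.8962],
       [  0.    ,   0.    ,   1.    ]]), 'mount': array([[ 0.0002,  0.3156, -0.9489, -0.1408],
       [-0.0003,  0.9489,  0.3156,  0.0811],
       [ 1.    ,  0.0002,  0.0003, -0.0016],
       [ 0.    ,  0.    ,  0.    ,  1.    ]])}
```

View pics/top0.png

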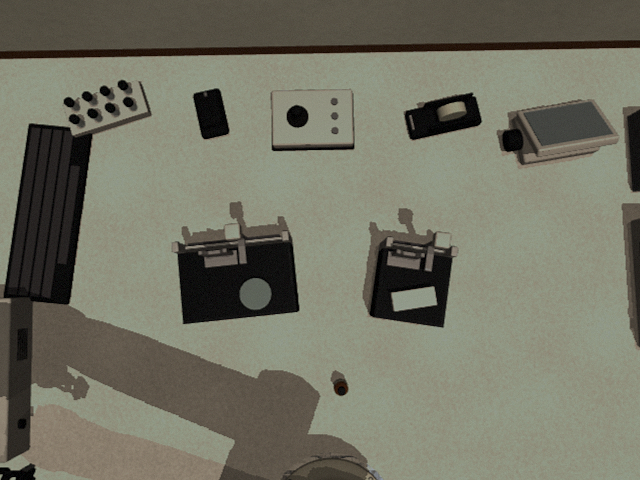

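View pics/scene0.png

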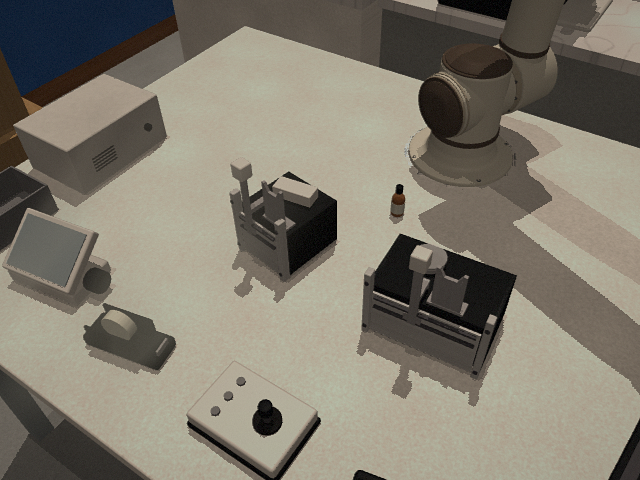

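View pics/wrist0.png

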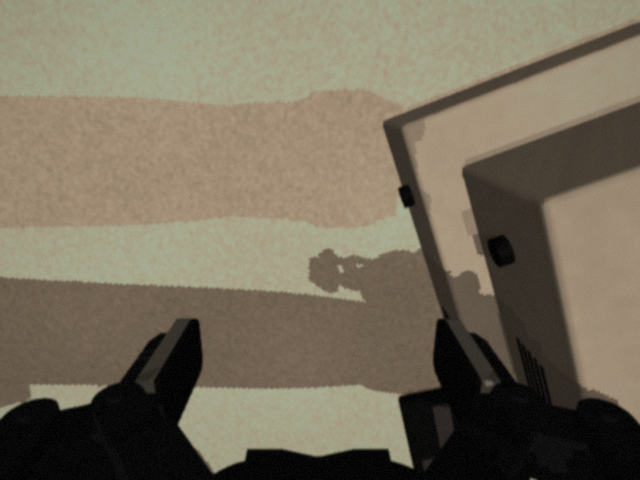

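The wide chamber is the left box in top view, with its grip near (232,231). In the scene view the grip is near (422,258). Zooming in on both.

Run:
```python
import cv2
a=cv2.imread('pics/top0.png')[205:335,165:310];cv2.imwrite('pics/ctop.png',cv2.resize(a,None,fx=4.5,fy=4.5,interpolation=cv2.INTER_CUBIC))
a=cv2.imread('pics/scene0.png')[225:385,350:525];cv2.imwrite('pics/cscene.png',cv2.resize(a,None,fx=3.7,fy=3.7,interpolation=cv2.INTER_CUBIC))
```

```text
(no output)
```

View pics/ctop.png

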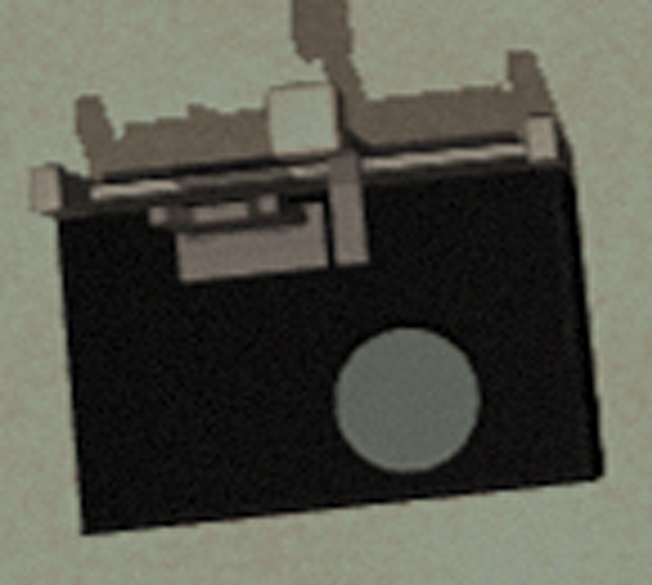

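View pics/cscene.png

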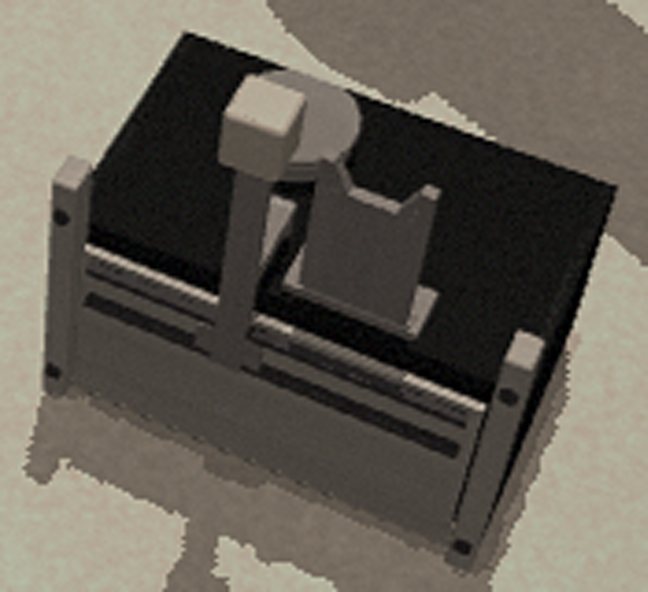

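Grip top face in the top crop is about (270–337, 87–152). The notch floor in the scene crop runs (350,195)–(400,212), and the roof's near edge in the top crop runs (83,533)–(603,478).

```bash
cat > h.py <<'E'
from workcell import sensors, vision
import cv2, numpy as np
np.set_printoptions(precision=4,suppress=True)
def ray(n,px):
    c=vision.calibration(n);K=c['camera_matrix'];E=c['extrinsics'];R=E[:3,:3]
    d=np.linalg.inv(K)@[px[0],px[1],1];d=R.T@(d*[1,-1,-1]);return -R.T@E[:3,3],d
def plane(n,px,z):
    C,d=ray(n,px);return C+d*(z-C[2])/d[2]
def tri(a,b):
    (p,d),(q,e)=ray('top',a),ray('scene',b);d/=np.linalg.norm(d);e/=np.linalg.norm(e)
    s=np.linalg.lstsq(np.c_[d,-e],q-p,rcond=None)[0];x,y=p+d*s[0],q+e*s[1]
    return (x+y)/2,np.linalg.norm(x-y)
def pt(x,y):return np.array([x,y])/4.5+[165,205]-.39
def ps(x,y):return np.array([x,y])/3.7+[350,225]-.36
E
python3 - <<'E'
from h import *
print('cam',ray('top',(0,0))[0],ray('scene',(0,0))[0])
top=cv2.imread('pics/top0.png');g=cv2.cvtColor(top,cv2.COLOR_BGR2GRAY)
cor=[plane('top',pt(*p),.11) for p in [(83,533),(603,478),(572,170),(61,215)]]
print(np.array(cor));v=cor[0]-cor[1];print('w',np.linalg.norm(v),'yaw of y-axis-90',np.degrees(np.arctan2(v[1],v[0]))-90)
yaw=np.arctan2(v[1],v[0])-np.pi/2
X=np.array([np.cos(yaw),np.sin(yaw),0]);Y=np.array([-np.sin(yaw),np.cos(yaw),0])
# grip top face: top view corners at z .24
for p in [(270,90),(333,85),(337,150),(272,155),(303,120)]: print('grip',plane('top',pt(*p),.24))
# scene crop top face corners of block
S=[(247,76),(306,97),(289,125),(226,103)]
q=np.mean([plane('scene',ps(*p),.24) for p in S],0);print('grip scene',q,[plane('scene',ps(*p),.24) for p in S])
print('tri top face',tri(pt(303,120),ps(267,100)))
a,b=plane('scene',ps(350,195),.18),plane('scene',ps(400,212),.18);print('notch',a,b,np.linalg.norm(a-b))
n=(a+b)/2
pr=[plane('scene',ps(*p),.196) for p in [(318,165),(335,162),(424,190),(438,188)]];print('prong',np.array(pr))
pp=[plane('top',pt(*p),.196) for p in [(150,216),(277,203)]];print('prongs top',np.array(pp))
for k,v in dict(n=n,q=q,pm=np.mean(pr,0),ptm=np.mean(pp,0),gt=plane('top',pt(303,120),.24)).items(): print(k,v@X,v@Y)
E
```

```text
cam [0.4478 0.0041 1.2193] [1.0978 0.3632 0.8471]
[[0.3962 0.261  0.11  ]
 [0.4133 0.0488 0.11  ]
 [0.5401 0.0592 0.11  ]
 [0.5263 0.2698 0.11  ]]
w 0.21291270297602571 yaw of y-axis-90 4.605478942028029
grip [0.5611 0.1624 0.24  ]
grip [0.5625 0.1394 0.24  ]
grip [0.5386 0.1382 0.24  ]
grip [0.5373 0.1619 0.24  ]
grip [0.5498 0.1505 0.24  ]
grip scene [0.5489 0.1533 0.24  ] [array([0.5416, 0.141 , 0.24  ]), array([0.5394, 0.1651, 0.24  ]), array([0.556 , 0.1662, 0.24  ]), array([0.5587, 0.1409, 0.24  ])]
tri top face (array([0.5493, 0.1519, 0.2396]), np.float64(0.00290014068528453))
notch [0.5238 0.1846 0.18  ] [0.5212 0.2052 0.18  ] 0.020797773332158535
prong [[0.5301 0.1713 0.196 ]
 [0.525  0.1763 0.196 ]
 [0.5195 0.2121 0.196 ]
 [0.5156 0.2163 0.196 ]]
prongs top [[0.5191 0.2155 0.196 ]
 [0.5229 0.1673 0.196 ]]
n 0.5364653238307844 0.15230805492630964
q 0.5594623815593591 0.10870158308027675
pm 0.5364122589543306 0.1514471668395988
ptm 0.5346665004926581 0.14891246483964785
gt 0.5601462921826993 0.10587963474342728
```

Measurements agree: block size, the 20.8 mm floor (20 given) and the 48 mm plate all match. The grip is at about (0.549, 0.152), yaw is about 4.5°, and the notch is about 43.5 mm to +y of the grip. Next I compute the approach.

```bash
cat >> h.py <<'E'
from scipy.spatial.transform import Rotation as Ro
def pose():
    o=sensors.get_obs();return np.array(o['ee_pos']),Ro.from_euler('xyz',o['tcp_rot'],degrees=True),o
def target(yaw,flip=1):
    Y=np.array([-np.sin(np.radians(yaw)),np.cos(np.radians(yaw)),0])*flip
    x=np.array([0,0,-1.]);return Ro.from_matrix(np.c_[x,np.cross(Y,x),Y])
E
python3 - <<'E'
from h import *
p,R,o=pose();print(R.as_matrix(),o['q'])
for f in (1,-1):
    T=target(4.5,f);print(f,(R.inv()*T).as_rotvec(degrees=True))
    print(T.as_matrix())
d=np.array([.549,.152,.30])-p;print(d*1000,R.inv().apply(d)*1000)
E
```

```text
[[-0.0004 -0.9352  0.354 ]
 [-0.001   0.354   0.9352]
 [-1.     -0.     -0.001 ]] [69.2691  5.0045 10.0457 95.0998 -0.0004 90.0019]
1 [-25.2328  -0.0577  -0.0125]
[[ 0.     -0.9969 -0.0785]
 [ 0.     -0.0785  0.9969]
 [-1.      0.      0.    ]]
-1 [154.7672  -0.0172   0.0793]
[[ 0.      0.9969  0.0785]
 [ 0.      0.0785 -0.9969]
 [-1.      0.      0.    ]]
[ 354.3703 -362.2283   69.2529] [ -69.0313 -459.6548 -213.3912]
```

Request:
carry_out(
  increments=[
    [0,0,0,-35,0,0,100],
    [0,0,0,-35,0,0,100],
    [0,0,0,0,-38,-18,100],
    [0,0,0,0,-38,-18,100],
    [0,0,0,0,-38,-18,100],
    [0,0,0,0,-38,-18,100],
    [0,0,0,0,-38,-18,100],
    [0,0,0,0,-38,-18,100],
    [0,0,0,0,-38,-18,100],
    [0,0,0,0,-38,-18,100],
    [0,0,0,0,-38,-18,100],
    [0,0,0,0,-38,-18,100],
  ],
)

```text
time: 1.65
ee_pos: [0.4872, 0.2104, 0.3011]
tcp_rot: [127.1, 90.0, -163.6]
wrist_force: [0.4, 0.6, 0.4]
opening: 0.0854
```

Request:
carry_out(
  increments=[
    [-8.4,0,0,0,0,0,100],
    [-8.4,0,0,0,0,0,100],
    [-8.4,0,0,0,0,0,100],
    [0,0,0,0,0,0,100],
    [0,0,0,0,0,0,100],
  ],
)

```text
time: 2.28
ee_pos: [0.4863, 0.2116, 0.3012]
tcp_rot: [110.0, 90.0, -155.7]
wrist_force: [0.3, 0.3, 0.6]
opening: 0.0855
```

```bash
cat > look.py <<'E'
import sys
from h import *
tag=sys.argv[1]
p,R,o=pose();T=target(4.5);print(o['time'],p,R.as_matrix(),'rot',(R.inv()*T).as_rotvec(degrees=True),'F',o['wrist_force'],o['opening'],np.array(o['q']))
d=np.array([.549,.152,.206])-p;print('to grasp, tool mm',T.inv().apply(d)*1000)
for n in sys.argv[2:]:
    cv2.imwrite(f'pics/{n}{tag}.png',vision.camera(n)[:,:,::-1])
E
python3 look.py 1 wrist scene
```

```text
2.275 [0.4863 0.2116 0.3012] [[-0.0002 -0.9972 -0.0749]
 [-0.0001 -0.0749  0.9972]
 [-1.      0.0002 -0.0001]] rot [-0.2063 -0.0045 -0.0125] F [0.3021 0.2503 0.61  ] 0.0854596656597273 [ 23.5123   4.5051  17.4797 102.988   -0.0002  19.2186]
to grasp, tool mm [ 95.1612 -57.8167 -64.3137]
```

View pics/wrist1.png

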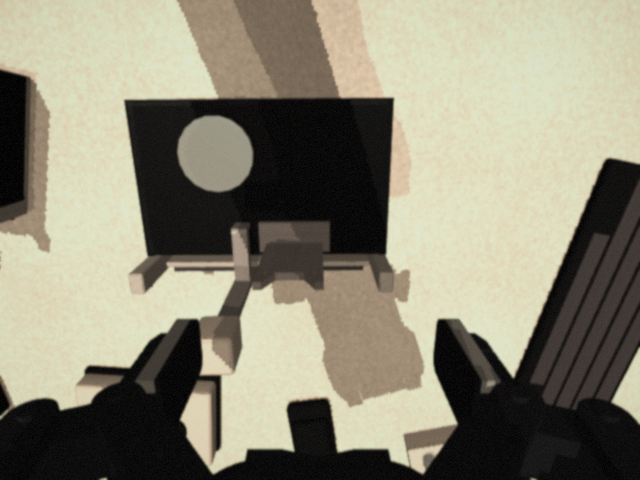

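The box edges look square to the picture, so the yaw is right. The grip block is at about (220,345). Now moving over it.

Request:
carry_out(
  increments=[
    [0,0,0,0,-29,-32,100],
    [0,0,0,0,-29,-32,100],
    [0,0,0,20,0,0,100],
    [0,0,0,0,0,0,100],
    [0,0,0,0,0,0,100],
  ],
)

```text
time: 3.0
ee_pos: [0.5489, 0.1525, 0.282]
tcp_rot: [-73.2, 90.0, 21.2]
wrist_force: [0.3, 0.2, 0.2]
opening: 0.0855
```

```bash
python3 look.py 2 wrist scene top
```

```text
3.0 [0.5489 0.1525 0.282 ] [[ 0.0004 -0.997  -0.0779]
 [ 0.0001 -0.0779  0.997 ]
 [-1.     -0.0004  0.0001]] rot [-0.0314  0.0068  0.0225] F [0.2783 0.1866 0.1897] 0.08548897004480205 [ 15.5306   9.2809  20.5399 101.2355   0.0023  11.062 ]
to grasp, tool mm [75.9982 -0.0661 -0.5554]
```

View pics/wrist2.png

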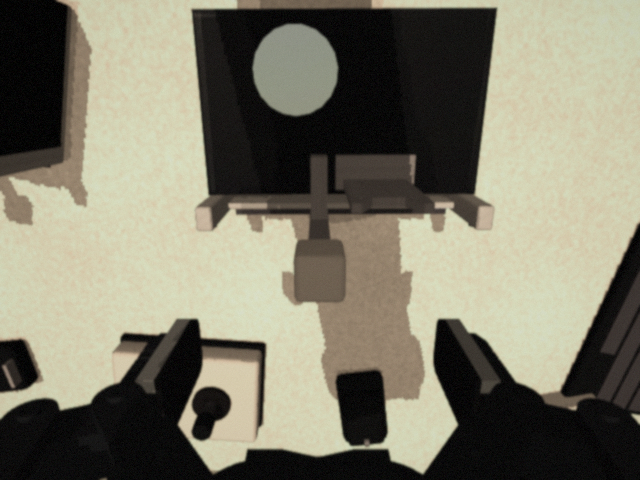

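View pics/scene2.png

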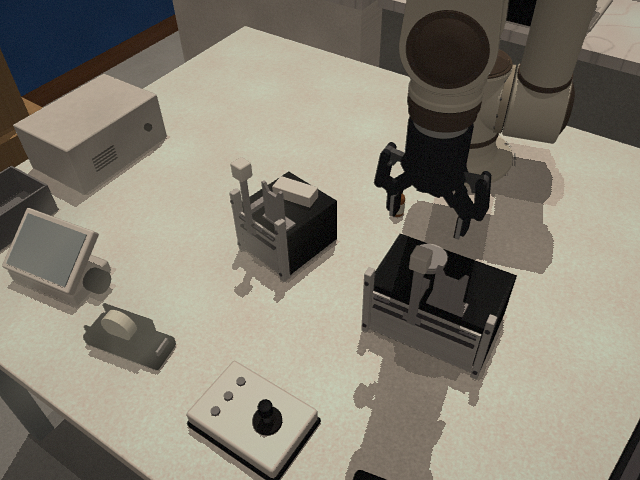

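The block is at (294–345, 240–301), centred between the fingers at columns 200 and 436. I'll check the fore-aft alignment by projection.

Run:
```python
from h import *
p,R,o=pose();c=vision.calibration('wrist');M=c['mount'];K=c['camera_matrix'];T=target(4.5).as_matrix()
ctr=np.array([.549,.152,.225])
for sx in(-13,13):
  for sy in(-13,13):
    for sz in (-15,15):
      w=ctr+np.array([0,0,sz/1e3])+T[:,2]*sy/1e3-T[:,1]*sx/1e3
      q=R.inv().apply(w-p);cm=M[:3,:3].T@(q-M[:3,3]);u=K@(cm*[1,-1,-1]);print(sx,sy,sz,u[:2]/u[2])
```

```text
-13 -13 -15 [295.4317 236.9914]
-13 -13 15 [292.2436 256.156 ]
-13 13 -15 [342.5504 236.9741]
-13 13 15 [346.2241 256.1357]
13 -13 -15 [296.2264 280.2357]
13 -13 15 [293.2783 304.6679]
13 13 -15 [341.6727 280.2182]
13 13 15 [345.0752 304.6475]
```

The projection matches within a few pixels. Descend and grip.

Request:
carry_out(
  increments=[
    [0,0,0,26,0,0,100],
    [0,0,0,26,0,0,100],
    [0,0,0,15,0,0,100],
    [0,0,0,10,0,0,100],
    [0,0,0,0,0,0,100],
    [0,0,0,0,0,0,30],
    [0,0,0,0,0,0,15],
    [0,0,0,0,0,0,15],
    [0,0,0,0,0,0,15],
    [0,0,0,0,0,0,15],
    [0,0,0,0,0,0,15],
  ],
  squeeze=50,
)

```text
time: 4.53
ee_pos: [0.5493, 0.1523, 0.2047]
tcp_rot: [-80.0, 90.0, 14.5]
wrist_force: [-0.5, -0.0, 4.1]
opening: 0.0253
```

```bash
python3 look.py 3 wrist scene
```

```text
4.525 [0.5493 0.1523 0.2047] [[ 0.0007 -0.997  -0.078 ]
 [ 0.0002 -0.078   0.997 ]
 [-1.     -0.0007  0.0001]] rot [-0.0242  0.0075  0.0427] F [-0.5139 -0.0423  4.0733] 0.025294502245752887 [15.4969  7.2232  9.5621 92.2955 -0.0008 11.0211]
to grasp, tool mm [-1.2918  0.3406 -0.2772]
```

View pics/wrist3.png

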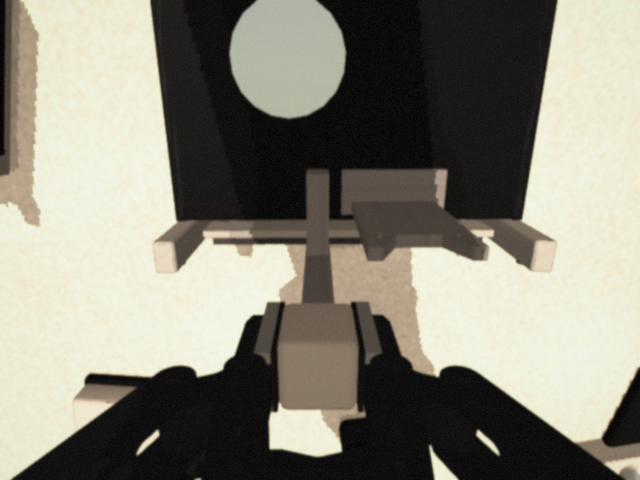

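The block at (280–357, 305–408) is between the pads, opening 25.3 mm. Lift 82 mm.

Request:
carry_out(
  increments=[
    [0,0,0,-4,0,0,15],
    [0,0,0,-8,0,0,15],
    [0,0,0,-10,0,0,15],
    [0,0,0,-10,0,0,15],
    [0,0,0,-10,0,0,15],
    [0,0,0,-10,0,0,15],
    [0,0,0,-10,0,0,15],
    [0,0,0,-10,0,0,15],
    [0,0,0,-7,0,0,15],
    [0,0,0,-3,0,0,15],
    [0,0,0,0,0,0,15],
    [0,0,0,0,0,0,15],
  ],
)

```text
time: 6.12
ee_pos: [0.5492, 0.1523, 0.2861]
tcp_rot: [89.1, 90.0, -176.5]
wrist_force: [3.5, 0.7, -4.8]
opening: 0.0252
```

```bash
python3 look.py 4 wrist scene
```

```text
6.125 [0.5492 0.1523 0.2861] [[-0.0002 -0.997  -0.078 ]
 [-0.     -0.078   0.997 ]
 [-1.      0.0002  0.    ]] rot [-0.0269  0.0001 -0.0088] F [ 3.4829  0.7288 -4.8376] 0.025230733594270194 [ 15.4966   9.5094  21.2636 101.7629   0.0018  11.0236]
to grasp, tool mm [80.0576  0.2069 -0.262 ]
```

View pics/wrist4.png

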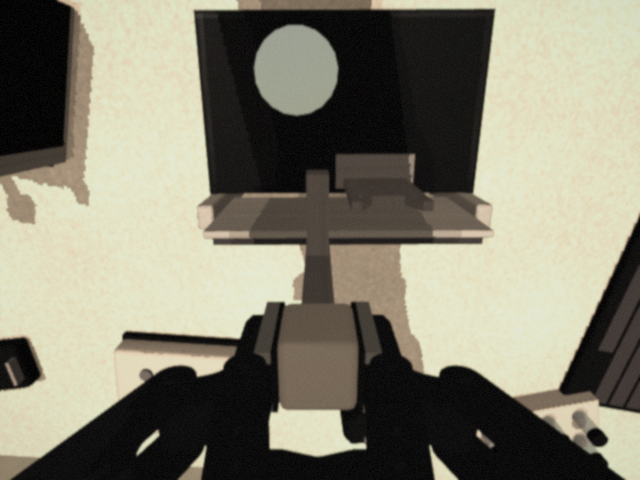

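View pics/scene4.png

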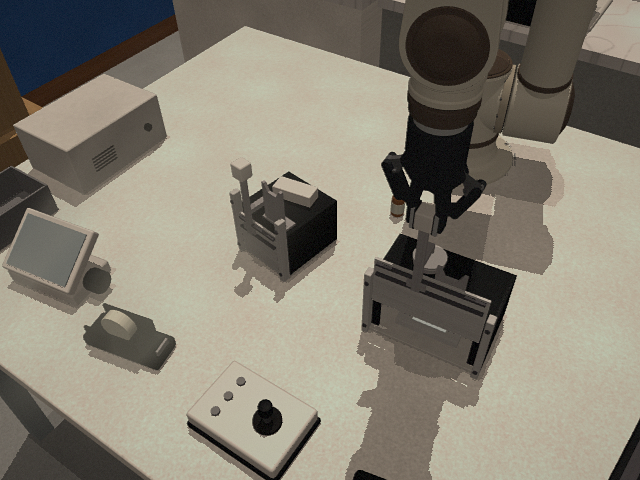

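The guard has risen with the block; the block sits unchanged in the pads. Slide 44 mm to +y.

Request:
carry_out(
  increments=[
    [0,0,0,0,0,4,15],
    [0,0,0,0,0,8,15],
    [0,0,0,0,0,8,15],
    [0,0,0,0,0,8,15],
    [0,0,0,0,0,8,15],
    [0,0,0,0,0,5,15],
    [0,0,0,0,0,3,15],
    [0,0,0,0,0,0,15],
    [0,0,0,0,0,0,15],
  ],
)

```text
time: 7.35
ee_pos: [0.5457, 0.196, 0.2863]
tcp_rot: [80.3, 90.0, 174.8]
wrist_force: [1.6, 0.6, -4.8]
opening: 0.0254
```

```bash
python3 look.py 5 wrist scene; python3 -c "
import cv2
a=cv2.imread('pics/wrist5.png')[130:330,200:480];cv2.imwrite('pics/cw5.png',cv2.resize(a,None,fx=2.8,fy=2.8,interpolation=cv2.INTER_CUBIC))"
```

```text
7.35 [0.5457 0.196  0.2863] [[-0.0002 -0.997  -0.0779]
 [ 0.     -0.0779  0.997 ]
 [-1.      0.0002  0.    ]] rot [-0.0334  0.0024 -0.0141] F [ 1.57    0.5677 -4.8192] 0.025367202322371784 [ 19.7565  10.9689  22.964  102.008    0.006   15.2899]
to grasp, tool mm [ 80.2578   0.1326 -44.1426]
```

View pics/cw5.png

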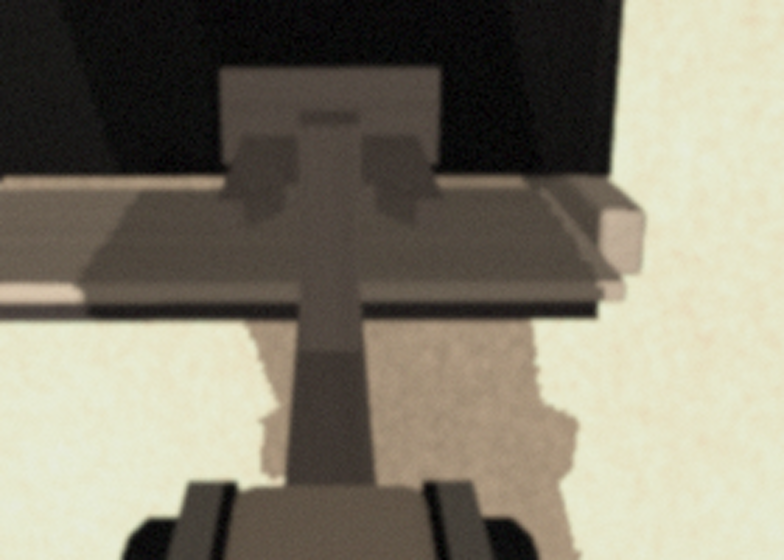

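View pics/scene5.png

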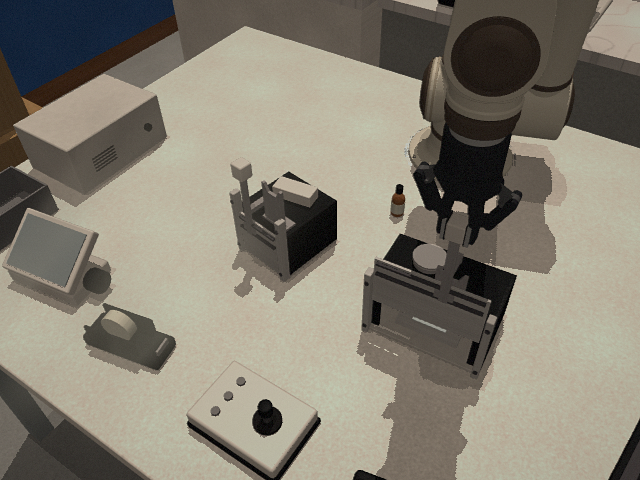

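The arm (crop columns 299–362) is centred between the prongs (220–442). Lower 26 mm toward the notch floor.

Request:
carry_out(
  increments=[
    [0,0,0,3,0,0,15],
    [0,0,0,5,0,0,15],
    [0,0,0,5,0,0,15],
    [0,0,0,5,0,0,15],
    [0,0,0,4,0,0,15],
    [0,0,0,2,0,0,15],
    [0,0,0,1,0,0,15],
    [0,0,0,1,0,0,15],
    [0,0,0,0,0,0,15],
    [0,0,0,0,0,0,15],
  ],
)

```text
time: 8.7
ee_pos: [0.5457, 0.1961, 0.2603]
tcp_rot: [94.4, 90.0, -171.1]
wrist_force: [0.2, 0.4, -5.7]
opening: 0.0253
```

```bash
python3 look.py 6 wrist scene; python3 -c "
import cv2
a=cv2.imread('pics/wrist6.png')[130:330,200:480];cv2.imwrite('pics/cw6.png',cv2.resize(a,None,fx=2.8,fy=2.8,interpolation=cv2.INTER_CUBIC))"
```

```text
8.7 [0.5457 0.1961 0.2603] [[-0.0002 -0.997  -0.078 ]
 [-0.     -0.078   0.997 ]
 [-1.      0.0002 -0.    ]] rot [-0.029  -0.0007 -0.0096] F [ 0.19    0.3749 -5.71  ] 0.025315481549553157 [19.767  10.0015 18.8909 98.8989  0.0018 15.296 ]
to grasp, tool mm [ 54.2514   0.1791 -44.2436]
```

View pics/cw6.png

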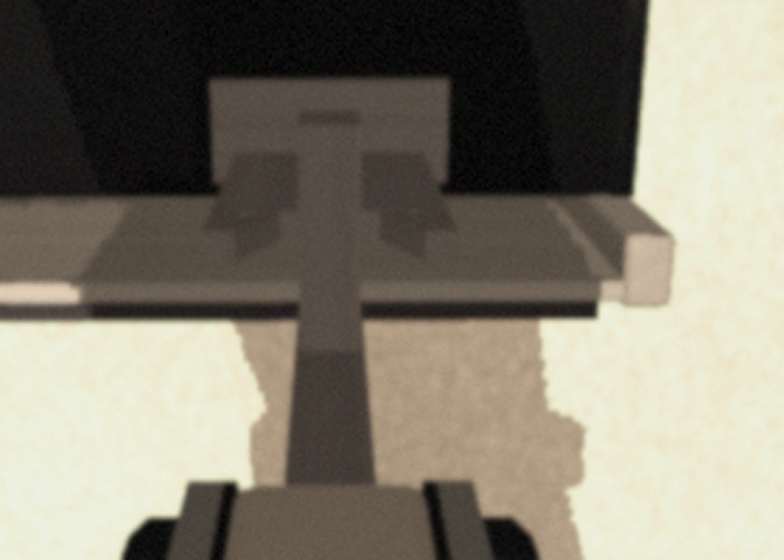

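Still centred, and the arm still carries the weight (Fz −5.7). Lower 1 mm at a time until it seats.

Request:
carry_out(
  increments=[
    [0,0,0,0.5,0,0,15],
    [0,0,0,0.5,0,0,15],
    [0,0,0,0,0,0,15],
    [0,0,0,0,0,0,15],
  ],
)

```text
time: 9.3
ee_pos: [0.5458, 0.1961, 0.2597]
tcp_rot: [-73.2, 90.0, 21.3]
wrist_force: [-2.4, -0.4, 0.1]
opening: 0.0251
```

Request:
carry_out(
  increments=[
    [0,0,0,0.5,0,0,15],
    [0,0,0,0.5,0,0,15],
    [0,0,0,0,0,0,15],
    [0,0,0,0,0,0,15],
  ],
)

```text
time: 9.8
ee_pos: [0.5458, 0.1961, 0.2596]
tcp_rot: [-75.6, 89.9, 18.9]
wrist_force: [-2.1, -1.1, 7.1]
opening: 0.0254
```

It is seated: the force reversed to +7 N at a guard height of about 55 mm. Release, rise clear, then check.

Request:
carry_out(
  increments=[
    [0,0,0,0,0,0,30],
    [0,0,0,0,0,0,45],
    [0,0,0,0,0,0,60],
    [0,0,0,0,0,0,80],
    [0,0,0,0,0,0,80],
    [0,0,0,-15,0,0,80],
    [0,0,0,-30,0,0,80],
    [0,0,0,-30,0,0,80],
    [0,0,0,-20,0,0,80],
    [0,0,0,0,0,0,80],
    [0,0,0,0,0,0,80],
  ],
)

```text
time: 11.18
ee_pos: [0.5458, 0.1961, 0.3522]
tcp_rot: [104.6, 89.9, -160.9]
wrist_force: [0.6, -0.4, -0.1]
opening: 0.0681
```

```bash
python3 look.py 7 wrist scene top
```

```text
11.175 [0.5458 0.1961 0.3522] [[-0.001  -0.997  -0.0779]
 [-0.0004 -0.0779  0.997 ]
 [-1.      0.0011 -0.0003]] rot [-0.0322 -0.016  -0.0614] F [ 0.5814 -0.4193 -0.118 ] 0.0680672469728857 [ 19.764   14.7616  35.2319 110.5337   0.0007  15.2961]
to grasp, tool mm [146.1909   0.2856 -44.2353]
```

View pics/wrist7.png

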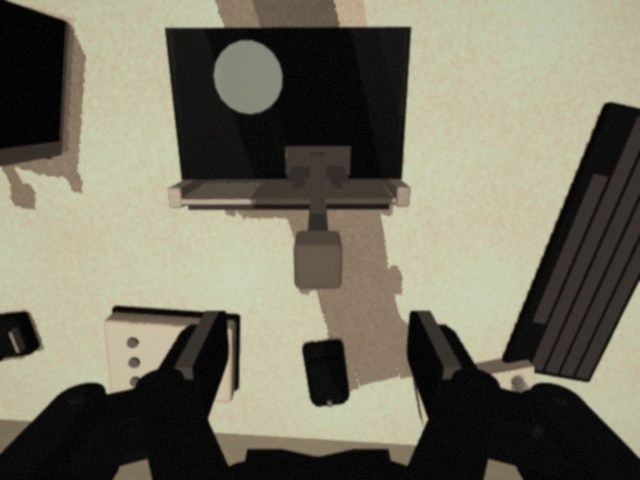

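View pics/scene7.png

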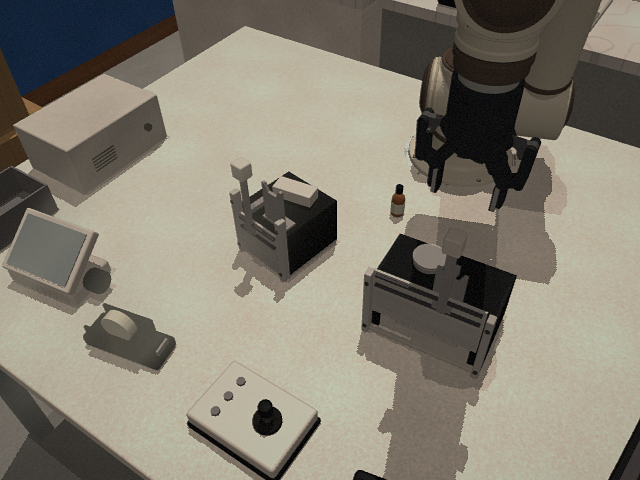

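The guard stays up with the gripper clear: wrist block at (294–343, 231–290), scene block top near (455,237). I'll check its height, then hand in.

Run:
```python
from h import *
p,R,o=pose();c=vision.calibration('wrist');M=c['mount'];K=c['camera_matrix'];T=target(4.5).as_matrix()
s=vision.calibration('scene')
for z in (.225,.280):
  W=[]; S=[]
  for sx in(-13,13):
   for sy in(-13,13):
    for sz in (-15,15):
      w=np.array([.5457,.196,z+sz/1e3])+T[:,2]*sy/1e3-T[:,1]*sx/1e3
      cm=M[:3,:3].T@(R.inv().apply(w-p)-M[:3,3]);u=K@(cm*[1,-1,-1]);W.append(u[:2]/u[2])
      cm=s['extrinsics'][:3]@np.r_[w,1];u=s['camera_matrix']@(cm*[1,-1,-1]);S.append(u[:2]/u[2])
  print(z,'wrist',np.min(W,0),np.max(W,0),'scene',np.min(S,0),np.max(S,0))
im=cv2.imread('pics/scene7.png')[215:285,420:500];cv2.imwrite('pics/cs7.png',cv2.resize(im,None,fx=7,fy=7,interpolation=cv2.INTER_CUBIC))
```

```text
0.225 wrist [299.681  207.8012] [339.9375 256.5507] scene [435.6492 253.1263] [462.6508 286.0467]
0.28 wrist [295.2206 229.9624] [345.4972 292.4547] scene [440.4921 225.0234] [468.9355 259.4546]
```

View pics/cs7.png

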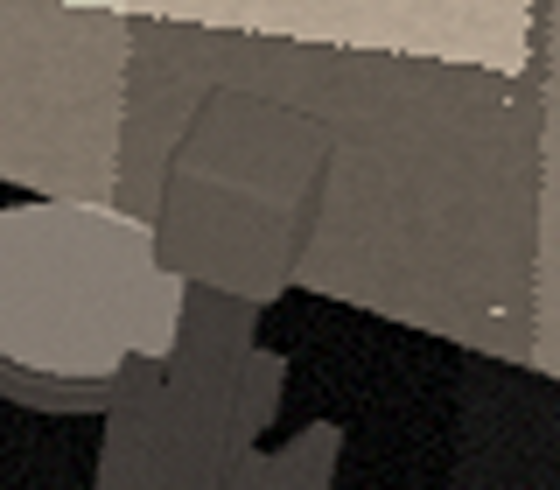

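Block in scene is at (442–467, 227–258). That matches the prediction for a height of 280 mm, i.e. hooked.

```bash
python3 -c "
from workcell import job_done
print(job_done())"
```

```text
the job is handed in; nothing more can be done
None
```

The wide chamber's guard is up and hanging by its hook arm in the notch. I lifted it about 81 mm by the white grip block, slid it 44 mm to +y, lowered it until the notch took the weight, then let go and rose clear. I handed the job in at about 11.3 s of the 32 s allowed.

**Last checks, after letting go:**
- **Guard height:** in both the wrist and scene pictures the block sits where a grip height of 280 mm predicts. That puts the guard at about 55 mm.
- **Sideways position:** before lowering, the hook arm was midway between the prongs to within about 1 mm. The block did not visibly shift on release.
- **Narrow guard:** it looks unmoved and shut in the scene picture.
- **Contact:** the wrist force is about 0 N and the gripper is clear above the block.

No check failed. The only disagreements were about 2–3 mm between camera views when locating the grip.

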